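Sort two spindle modules, then hold a spread snap ring at the groove

ROBOT

A 6-joint arm with a two-finger parallel gripper is mounted at the origin on a cart in front of the work surface, level with it; the furniture and walls round the work are solid. World frame = base frame: x ahead of the robot, y to its left, z up, the work surface at z = 0. Lengths are in m, angles in rad, forces in N, time in s.
With the tool pointing down it reaches from about 0.4 to 0.825 m from the base axis. Payload 7 kg.
Tool frame: the origin (TCP) lies at the very end of the fingers, on their centre line; the grasp point (between the pads) lies 19 mm behind it (manip.pinch_z is the distance from the TCP to the grasp point, in m); z points along the fingers, y is the line along which they close (so a half turn about z gives the same grasp; the last joint's range is limited). The gripper opens to 88 mm and grips with 3 to 60 N. Pads are 19 mm wide; open, the fingers measure 130 mm over their backs; the gripper's body (78 mm by 193 mm) begins 47 mm behind the grasp point.
Start: joints at [-1.042, 0.359, 0.012, 0, -1.224, -0.288], TCP at [0.161, -0.656, 0.227] pointing down, gripper open.
Joint ranges: [-3.07, 3.07], [-1.43, 2.12], [-1.02, 1.25], [-3.03, 1.67], [-3.05, -0], [-3.03, 3.03]. Speed limits (rad/s): [2.39, 2.39, 3.01, 3.14, 3.14, 3.14].

INTERFACE

Orientations are given as a unit quaternion [x, y, z, w].
In Python, from workcell import manip, snapshot, recognise, outline_of, place_of gives the robot as it stands. The module is installed in compiled form; this text tells all that it offers.
- The arm moves only by the shell command python3 -m jog 'ROWS' [FORCE]. ROWS is JSON, a list of rows, each a list of 5 numbers: the shift along the world's x, y, z in mm, then the turn about the world's z in degrees, then the closure, from -1 (fully open) to 1 (shut). In form: [[x, y, z, roll, gripper], ...]. A call has 1 to 20 rows; each row shifts and turns the commanded pose from where the row before left it; what a row does not reach is not made up. A row lasts 1/8 s, in which the tool goes at most 62.5 mm and 10.7 degrees, less where a joint would pass 70% of its speed; a pose out of reach is approached as far as the arm can. A call with a gripper value outside its range is refused whole. The fingers move at their own pace and stop on an object; FORCE is the grip in N (left out, the last holds). Time passes only in rows, so rows that do not move let the fingers close. It gives the time, the measured TCP pose, the force, the opening and the grip force at its end, in the units of the state.
- manip.observe(): the state, without advancing time (a new reading comes with each control period).
- snapshot(name): name is "scene" or "top" or "wrist"; returns a dict with "pixels" (480x640x3 uint8, blue, green, red), "vfov" (degrees; the focal length in pixels is half the picture's height over the tangent of half this angle, whatever the lens; pixels are square), "cx", "cy" (the principal point, pixels), "distortion" ([k1, k2, p1, p2, k3] as OpenCV has them; the pictures are not rectified), "extrinsics" (4x4, takes a point from camera to world coordinates); the wrist camera has in their place "hand_eye" (4x4, takes a point from camera to tool coordinates, whose origin is the TCP and whose axes are the flange's). Camera axes: x right, y down, z forward; pixel columns grow to the right and rows downward; lengths in m; the calibration is good to about 2 mm. A picture is of the moment at which its call begins: read the wrist's pose just before it. There is no depth.
- manip.job_done(): hands the job in; it is judged then, once.
Trained networks look in a picture, given as the dict that the camera call returned (one of the last four; its "shot" number tells which), for a name from the list of things; names that differ only in an ending like _2 or _b are one class to them, and where a whole thing is asked for, a point or a joint stands for the part that bears it (a point fixed in the world has none). Each returns a list of dicts, best first, with "conf" (0 to 1); they miss things now and then, are a little off and sometimes report something else, mostly with a low value. They report only what shows in the picture. A call takes as long as a camera call. They do not tell look-alikes from the thing itself.
- recognise(picture, label): "extent" ([left, top, right, bottom] in pixels, round what is visible of it).
- outline_of(picture, label): "mask" (480x640 bool, what is visible of it) and "extent" ([left, top, right, bottom] in pixels, round what is visible of it).
- place_of(picture, label): "position" ([row, column] in pixels: a listed point, or the origin of a listed thing).
The state is a dict: "time": time; "qpos": joint angles; "joint_velocities": joint speeds; "tau": joint torques, N m; "eef_pos": TCP position; "eef_rot": TCP orientation; "ft_force": force on the tool from outside, world axes, zero at the start; "torque": the same for the moment, N m; "opening": finger opening in m; "grip_force": force on a finger pad.
Only numpy, scipy, OpenCV 4.12 (cv2) and the standard library are available. Lean on these libraries where they do the work, as an engineer would, in place of code of your own. Each camera call takes 0.05 s, during which the arm holds its last target. There are 200 camera calls.

TASK

Stand each spindle module fully home in the nest that bears the same symbol as its tag (disc tag: pass nest, cross tag: reject nest) and let go of both. Then take the snap-ring pliers by their two grip plates, squeeze them to the stop so that the ring is fully spread, lower the spread ring from above over the shaft of the disc-tagged module in its nest, and finish while holding it there: still squeezed, still, ring at the height of the groove and not touching the shaft. Leave the timer, the stopper and the marker where they are.

Things in the scene. Friction and masses are not known exactly. Their poses are not given: they have to be found in the camera images.
- module_pass: Loose spindle module with a flat round DISC tag (26 mm, centre 38 mm out on its -x side, 16 to 19 mm up). Origin: centre of underside; z: shaft axis. 80 mm tall, about 220 g: grey round housing 50 mm across, 0 to 20 mm high, collar 28 mm across to 26, steel shaft 21 mm across to the top, but groove 14 mm across from 40 to 52 mm. Grip it from above across the shaft head (52 to 80 mm).
- module_reject: The same spindle module, but with a flat CROSS tag (two crossed bars 32 x 8 mm) in place of the disc. Same origin, axes and sizes. Loose.
- module_pass_groove (a point): Middle of the groove of the disc-tagged module: on its axis, 46 mm above its underside, 34 mm below its top (which has a 3 mm chamfer). The groove is 12 mm wide in height.
- nest_pass: Fixed aluminium nest block 90 x 90 x 16 mm with a round pocket 55 mm across and 10 mm deep (floor 6 mm above the worktop); on its -x side a low tab, reaching 85 mm from the pocket's axis, with a raised dark DISC (26 mm). Origin: centre of the underside, on the pocket's axis.
- nest_reject: The same nest block with a raised dark CROSS on its tab. Same origin, axes and sizes.
- nest_pass_seat (a point): Centre of the pocket floor of the disc nest, 6 mm above its underside: a seated module's origin lies here, within the 2.5 mm play.
- nest_reject_seat (a point): Centre of the pocket floor of the cross nest, 6 mm above its underside.
- pliers: Loose parallel-action snap-ring pliers, 130 g, lying flat. Origin: on the underside, midway between the two grip plates at rest; x to the ring, y left, z up. Grip plates: upright, grey, facing along y, x -23 to +15 mm, z 0 to 44 mm, 6 mm thick; 48 mm over their outer faces at rest, 36 squeezed. This body carries the left (+y) ring half and the right (-y) plate; ring centre at x = 75, z = 4 mm.
- pliers_jaw (a joint): Travel of the other half of the pliers (right ring half, left grip plate) towards -y of pliers: 0 relaxed, 0.012 m squeezed to the stop, ring fully spread. Squeezing the plates by some distance spreads the ring halves along y by the same distance. Spring: 3.6 N at 0, 9 N at the stop.
- ring_left (a point): Arc centre of the left ring half (fixed to pliers). Wire 4 mm thick, fixed to the jaws. Relaxed, both arc centres coincide with the ring's centre and the ring is 16 mm wide inside, too narrow for the shaft; fully spread they are 12 mm apart, the ring's centre midway, 28 mm wide inside, about 2 mm clear of the 21 mm shaft all round.
- ring_right (a point): Arc centre of the right ring half (moves with joint pliers_jaw). The jaw arms and ring reach 25 to 85 mm ahead of the pliers' origin, 36 mm wide at rest, 48 mm spread, up to 10 mm high; the guide block behind them (x 20 to 38 mm) is 18 mm high.
- timer_b: Bystander: flat white laboratory timer, 62 x 62 x 18 mm, origin under its centre. Loose, to be left alone.
- stopper_b: Bystander: rubber stopper, 32 mm wide, 26 mm high, origin under its centre. Loose, to be left alone.
- marker_b: Bystander: marker pen lying down, 18 x 124 x 18 mm, long along its y, origin under its centre. Loose, to be left alone.
Things that resemble listed ones, but are neither listed nor needed, are in the scene too. Leave any pink or yellow look-alike of the module_reject alone. What is shaped like the pliers but turquoise is not meant.

How it is judged:
By the outcome, as a careful person would: the job done as asked, in the order asked, and still so for the second after the job is handed in, while the arm keeps its last pose, push and grip.
It also fails if it takes over 72 s, if anything falls off the work surface, if the arm or the gripper's body presses on something with over 40 N, if the wrist force passes 120 N, or if a joint passes its speed limit or range.

## Working session

There is one attempt and no reset: what is moved stays moved. The work goes in short steps, Python scripts to look and compute and a shell command to move; the robot and the scene stay as the last step left them, time stands still between calls to the robot, and variables do not carry over. Pictures are saved under pics/ and viewed, at most 14 in all, crops included, and the job is handed in when it is done.

```bash
mkdir -p pics; cat > h.py <<'E'
import numpy as np, cv2
from workcell import manip, snapshot, recognise, outline_of, place_of
from scipy.spatial.transform import Rotation as R
def K(p):
    f=240/np.tan(np.radians(p['vfov'])/2)
    return np.array([[f,0,p['cx']],[0,f,p['cy']],[0,0,1.]])
def pose(p,st=None):
    if 'extrinsics' in p: return np.array(p['extrinsics'])
    T=np.eye(4);T[:3,:3]=R.from_quat(st['eef_rot']).as_matrix();T[:3,3]=st['eef_pos']
    return T@np.array(p['hand_eye'])
def ray(p,uv,z,st=None):
    """uv list of (col,row) -> world xy at height z"""
    n=cv2.undistortPoints(np.array(uv,float).reshape(-1,1,2),K(p),np.array(p['distortion'],float)).reshape(-1,2)
    T=pose(p,st); d=np.c_[n,np.ones(len(n))]@T[:3,:3].T; o=T[:3,3]
    return o+d*((z-o[2])/d[:,2])[:,None]
def proj(p,P,st=None):
    T=np.linalg.inv(pose(p,st)); P=np.atleast_2d(P)@T[:3,:3].T+T[:3,3]
    return cv2.projectPoints(P,np.zeros(3),np.zeros(3),K(p),np.array(p['distortion'],float))[0].reshape(-1,2)
E
cat > a.py <<'E'
from h import *
for n in ('top','scene'):
    p=snapshot(n); cv2.imwrite(f'pics/{n}1.png',p['pixels'])
    print(n,p['vfov'],np.array(p['extrinsics']).round(3).tolist())
    for l,z in (('module_pass',0),('module_reject',0),('nest_pass',0),('nest_reject',0),('pliers',0),('timer_b',0),('stopper_b',0),('marker_b',0),('nest_pass_seat',.006),('nest_reject_seat',.006),('module_pass_groove',.046),('ring_left',.004)):
        for r in place_of(p,l)[:4]:
            q=r['position']; print(l,round(r['conf'],2),np.round(q),ray(p,[(q[1],q[0])],z).round(4)[0,:2])
E
python3 a.py
```

```text
top 50.255159558506506 [[-0.019, -0.994, 0.104, 0.338], [-1.0, 0.018, -0.007, -0.002], [0.005, -0.104, -0.995, 1.468], [0.0, 0.0, 0.0, 1.0]]
module_pass 0.67 [242. 258.] [0.4844 0.1726]
module_reject 0.89 [234. 208.] [0.5114 0.3177]
module_reject 0.76 [260. 138.] [0.4401 0.5146]
module_reject 0.7 [265. 184.] [0.4235 0.3843]
nest_pass 0.91 [229. 380.] [ 0.5157 -0.1791]
pliers 0.77 [258. 449.] [ 0.4299 -0.374 ]
pliers 0.65 [252. 508.] [ 0.4418 -0.5439]
pliers 0.42 [244. 262.] [0.4793 0.1609]
pliers 0.26 [284. 246.] [0.3667 0.2083]
timer_b 0.74 [273. 354.] [ 0.391  -0.1004]
timer_b 0.33 [223. 316.] [0.5372 0.0062]
timer_b 0.17 [280. 248.] [0.3763 0.2043]
stopper_b 0.62 [276. 304.] [0.3851 0.0429]
marker_b 0.84 [283. 250.] [0.3685 0.1978]
nest_pass_seat 0.61 [230. 378.] [ 0.5121 -0.1731]
nest_pass_seat 0.38 [278. 306.] [0.3794 0.0374]
nest_reject_seat 0.91 [220. 317.] [0.5439 0.004 ]
nest_reject_seat 0.42 [229. 379.] [ 0.5165 -0.1741]
ring_left 0.75 [234. 452.] [ 0.4992 -0.3838]
ring_left 0.69 [258. 477.] [ 0.4265 -0.4514]
scene 42.241504627760236 [[0.86, -0.39, 0.328, -0.224], [-0.51, -0.653, 0.56, -1.155], [-0.004, -0.649, -0.76, 1.624], [0.0, 0.0, 0.0, 1.0]]
nest_pass 0.87 [292. 364.] [ 0.5029 -0.1919]
pliers 0.58 [386. 407.] [ 0.4235 -0.5404]
timer_b 0.58 [291. 319.] [ 0.3786 -0.1111]
stopper_b 0.39 [258. 295.] [0.3801 0.0501]
stopper_b 0.22 [230. 270.] [0.367  0.2067]
marker_b 0.61 [231. 271.] [0.3683 0.2016]
nest_pass_seat 0.88 [288. 368.] [ 0.5186 -0.1876]
ring_left 0.62 [338. 399.] [ 0.4978 -0.3933]
ring_left 0.58 [366. 393.] [ 0.4243 -0.4645]
```

```bash
python3 -c "
import cv2
a=cv2.imread('pics/top1.png');cv2.imwrite('pics/top1c.png',cv2.resize(a[190:330,100:560],(800,243*1),interpolation=cv2.INTER_CUBIC)) 
b=cv2.imread('pics/scene1.png')[150:420,150:510];b=cv2.resize(b,(800,600))
c=cv2.resize(a[190:330,110:330],(800,509),interpolation=cv2.INTER_CUBIC);cv2.imwrite('pics/m.png',c)
"
```

```text
(no output)
```

View pics/top1.png

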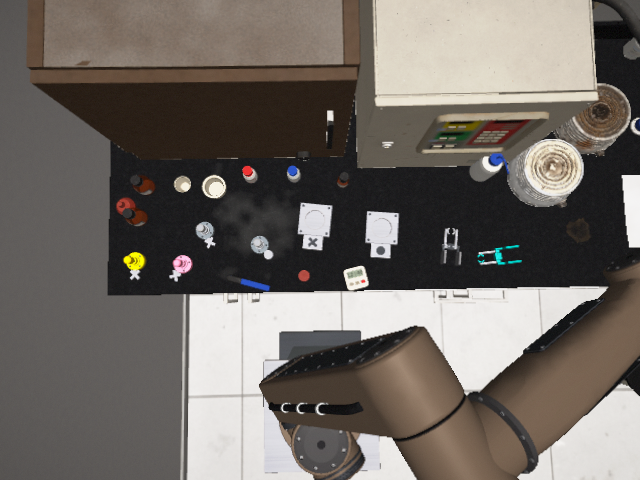

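View pics/m.png

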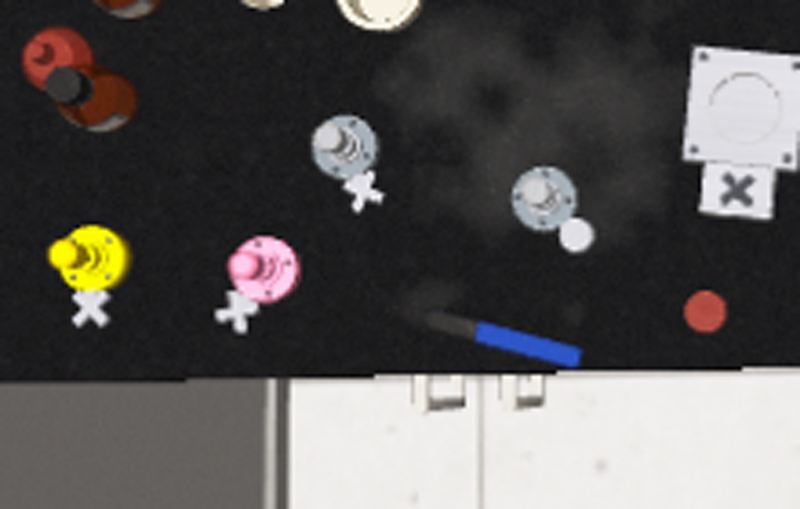

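The top view shows these candidates:
- **Modules:** grey with disc tag at (258,243), grey with cross tag at (206,232). Cross look-alikes are pink at (182,264) and yellow at (134,260), not meant.
- **Pliers:** grey at (450,245) with the ring pointing away from the robot. The turquoise pair at (500,255) is not meant.
- **Nests:** cross at (315,219), disc at (381,228).
- **Bystanders:** marker (250,283), stopper (304,276), timer (354,277).

The crop confirms the tags. I'll start moving, taking close wrist pictures of the pliers and nests on the way.

```bash
python3 -m jog '[[25,35,7,0,-1],[25,35,7,0,-1],[25,35,7,0,-1],[25,35,7,0,-1],[25,35,7,0,-1],[25,35,7,0,-1],[25,35,7,0,-1],[25,35,7,0,-1],[0,0,0,0,-1],[0,0,0,0,-1]]' 30
cat > w.py <<'E'
from h import *
import sys,json
def shot(tag,labels,save=True):
    st=manip.observe(); p=snapshot('wrist'); cv2.imwrite(f'pics/{tag}.png',p['pixels'])
    yaw=R.from_quat(st['eef_rot']).as_matrix()
    print('t',st['time'],'tcp',np.round(st['eef_pos'],4),'y-axis',np.round(yaw[:2,1],3),'ft',np.round(st['ft_force'],1))
    for l,z in labels:
        for r in place_of(p,l)[:4]:
            q=r['position']; print(l,round(r['conf'],2),np.round(q[::-1]),ray(p,[(q[1],q[0])],z,st).round(4)[0,:2])
    return st,p
Z=dict(module_pass=0,module_reject=0,nest_pass=0,nest_reject=0,pliers=0,nest_pass_seat=.006,nest_reject_seat=.006,module_pass_groove=.046,ring_left=.004,ring_right=.004)
if __name__=='__main__': shot(sys.argv[1],[(l,Z[l]) for l in sys.argv[2:]])
E
python3 w.py w1 pliers ring_left ring_right nest_pass nest_pass_seat
```

```text
time: 2.55
eef_pos: [0.361, -0.3754, 0.2827]
eef_rot: [-0.121, 0.993, -0.0, 0.0]
ft_force: [-0.2, -1.1, -0.3]
opening: 0.0877
grip_force: 0.0
t 2.55 tcp [ 0.361  -0.3754  0.2827] y-axis [-0.239  0.971] ft [-0.2 -1.1 -0.3]
pliers 0.69 [303. 257.] [ 0.4329 -0.3797]
pliers 0.64 [182. 224.] [ 0.4271 -0.5418]
ring_left 0.75 [288. 306.] [ 0.5048 -0.3836]
ring_left 0.62 [238. 236.] [ 0.4246 -0.4665]
ring_right 0.95 [238. 240.] [ 0.4296 -0.4661]
ring_right 0.58 [287. 309.] [ 0.5096 -0.3845]
ring_right 0.53 [302. 258.] [ 0.433  -0.3802]
nest_pass 0.77 [420. 344.] [ 0.5206 -0.1881]
nest_pass_seat 0.79 [423. 342.] [ 0.5124 -0.1892]
```

```bash
python3 -m jog '[[10,48,0,0,-1],[10,48,0,0,-1],[10,48,0,0,-1],[10,48,0,0,-1],[10,48,0,0,-1],[10,48,0,0,-1],[0,0,0,0,-1],[0,0,0,0,-1]]'
python3 w.py w2 nest_pass nest_pass_seat nest_reject nest_reject_seat
python3 -m jog '[[0,48,0,0,-1],[0,48,0,0,-1],[0,48,0,0,-1],[0,48,0,0,-1],[0,48,0,0,-1],[0,40,0,0,-1],[0,0,0,0,-1],[0,0,0,0,-1]]'
python3 w.py w3 module_pass module_reject module_pass_groove
```

```text
time: 3.85
eef_pos: [0.4209, -0.0877, 0.2825]
eef_rot: [-0.12, 0.993, -0.0, -0.0]
ft_force: [-0.0, -0.7, -0.7]
opening: 0.0878
grip_force: 0.0
t 3.85 tcp [ 0.4209 -0.0877  0.2825] y-axis [-0.239  0.971] ft [-0.  -0.7 -0.7]
nest_pass 0.78 [229. 262.] [ 0.5238 -0.1852]
nest_pass_seat 0.9 [229. 255.] [ 0.5118 -0.1862]
nest_reject_seat 0.84 [366. 312.] [0.5462 0.0084]
nest_reject_seat 0.23 [232. 259.] [ 0.5165 -0.1805]
time: 5.1
eef_pos: [0.421, 0.1919, 0.2823]
eef_rot: [-0.12, 0.993, -0.0, -0.0]
ft_force: [-0.0, -0.9, -0.8]
opening: 0.088
grip_force: 0.0
t 5.1 tcp [0.421  0.1919 0.2823] y-axis [-0.238  0.971] ft [-0.  -0.9 -0.8]
module_pass 0.9 [292. 242.] [0.4764 0.1685]
module_reject 0.88 [545. 270.] [0.4328 0.5121]
module_reject 0.83 [392. 298.] [0.5214 0.3175]
module_reject 0.55 [458. 242.] [0.4253 0.38  ]
module_pass_groove 0.92 [286. 252.] [0.4772 0.1656]
module_pass_groove 0.15 [162. 266.] [0.5297 0.0246]
```

```bash
python3 -c "
import cv2,numpy as np
a=cv2.imread('pics/w2.png')[190:370,160:440];b=cv2.imread('pics/w3.png')[190:370,220:500]
cv2.imwrite('pics/v1.png',np.vstack([cv2.resize(x,(467,300),interpolation=cv2.INTER_CUBIC) for x in (a,b)]))"
```

```text
(no output)
```

View pics/v1.png

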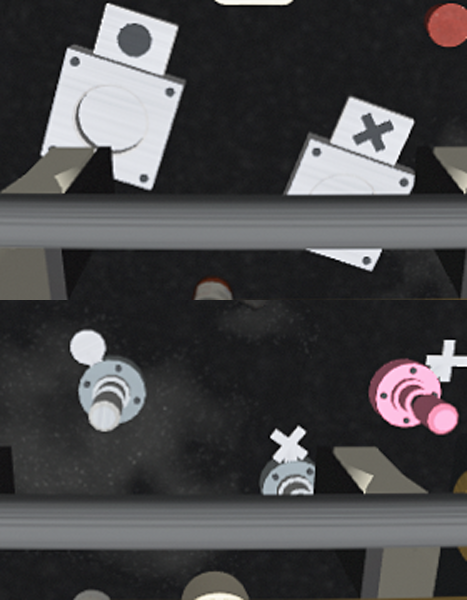

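```bash
cat > fit.py <<'E'
from h import *
from scipy.optimize import minimize
def cyl(r,z0,z1,cx=0,cy=0):
    a=np.linspace(0,2*np.pi,40); c=np.c_[cx+r*np.cos(a),cy+r*np.sin(a)]
    return np.r_[np.c_[c,0*a+z0],np.c_[c,0*a+z1]]
def box(x0,x1,y0,y1,z0,z1): return np.array([[x,y,z] for x in (x0,x1) for y in (y0,y1) for z in (z0,z1)])
def rot(P,c,a):
    d=P[:,:2]-c; P=P.copy(); P[:,0]=c[0]+d[:,0]*np.cos(a)-d[:,1]*np.sin(a); P[:,1]=c[1]+d[:,0]*np.sin(a)+d[:,1]*np.cos(a); return P
body=[cyl(.025,0,.02),cyl(.0105,0,.077),cyl(.0075,.077,.08)]
b=box(-.054,-.022,-.004,.004,.016,.019)
M=dict(module_pass=body+[cyl(.013,.016,.019,-.038)],
  module_reject=body+[rot(b,(-.038,0),np.pi/4),rot(b,(-.038,0),-np.pi/4)],
  nest_pass=[box(-.045,.045,-.045,.045,0,.016),box(-.085,0,-.025,.025,0,.006)])
M['nest_reject']=M['nest_pass']
S=4
def render(p,st,name,v):
    im=np.zeros((480*S,640*S),np.uint8)
    for part in M[name]:
        P=rot(part,(0,0),v[2])+[v[0],v[1],v[3] if len(v)>3 else 0]
        cv2.fillConvexPoly(im,cv2.convexHull(np.round(proj(p,P,st)*S+(S-1)/2).astype(np.int32)),255)
    return cv2.resize(im,(640,480),interpolation=cv2.INTER_AREA)/255.
def fit(p,st,name,v0,thr=70,z=0,zoff=0):
    """v0 = x,y,yaw"""
    g=p['pixels'].max(2).astype(np.uint8)
    roi=cv2.dilate(render(p,st,name,v0),np.ones((25,25)))>0
    m=((g>thr)&roi).astype(np.uint8)
    n,l,s,_=cv2.connectedComponentsWithStats(m); m=(l==1+np.argmax(s[1:,4])).astype(np.uint8)
    cs=cv2.findContours(m,cv2.RETR_EXTERNAL,cv2.CHAIN_APPROX_NONE)[0]; cv2.drawContours(m,cs,-1,1,-1)
    f=lambda u: np.abs(render(p,st,name,[v0[0]+u[0]/1e3,v0[1]+u[1]/1e3,v0[2]+u[2]/30])-m).sum()
    r=min((minimize(f,[0,0,k],method='Nelder-Mead',options=dict(initial_simplex=np.array([[0,0,k],[6,0,k],[0,6,k],[0,0,k+6]]),xatol=.02,fatol=.1)) for k in (-4,0,4)),key=lambda r:r.fun)
    v=[v0[0]+r.x[0]/1e3,v0[1]+r.x[1]/1e3,v0[2]+r.x[2]/30]
    print(name,np.round(v,4),'yaw deg',round(np.degrees(v[2]),1),'bad/area',round(r.fun/m.sum(),3)); return v
def grab(tag):
    st=manip.observe(); p=snapshot('wrist'); cv2.imwrite(f'pics/{tag}.png',p['pixels'])
    print('t',round(st['time'],2),'tcp',np.round(st['eef_pos'],4)); return st,p
E
python3 -c "
from fit import *
st,p=grab('mp'); fit(p,st,'module_pass',[.477,.167,np.radians(45)])"
python3 -m jog '[[10,38,0,0,-1],[10,38,0,0,-1],[10,38,0,0,-1],[11,36,0,0,-1],[0,0,0,0,-1],[0,0,0,0,-1]]'
python3 -c "
from fit import *
st,p=grab('mr'); fit(p,st,'module_reject',[.516,.318,np.radians(20)])"
```

```text
t 5.3 tcp [0.4211 0.1916 0.2827]
module_pass [0.4775 0.1636 0.6943] yaw deg 39.8 bad/area 0.045
time: 6.1
eef_pos: [0.4619, 0.3418, 0.2823]
eef_rot: [-0.12, 0.993, -0.0, -0.0]
ft_force: [0.4, -1.2, -0.0]
opening: 0.0875
grip_force: 0.0
t 6.1 tcp [0.4619 0.3418 0.2823]
module_reject [0.5209 0.3189 0.3866] yaw deg 22.1 bad/area 0.051
```

```bash
python3 -m jog '[[3,-45,0,0,-1],[3,-45,0,0,-1],[3,-45,0,0,-1],[3,-45,0,0,-1],[3,-45,0,0,-1],[3,-45,0,0,-1],[3,-46,0,0,-1],[0,0,0,0,-1],[0,0,0,0,-1]]'
python3 -c "
from fit import *
st,p=grab('nr'); fit(p,st,'nest_reject',[.546,.006,0])"
python3 -m jog '[[-7,-48,0,0,-1],[-7,-48,0,0,-1],[-7,-48,0,0,-1],[-7,-46,0,0,-1],[0,0,0,0,-1],[0,0,0,0,-1]]'
python3 -c "
from fit import *
st,p=grab('np'); fit(p,st,'nest_pass',[.517,-.184,0])"
```

```text
time: 7.28
eef_pos: [0.4826, 0.0259, 0.283]
eef_rot: [-0.119, 0.993, 0.0, 0.001]
ft_force: [-0.1, 0.3, -0.2]
opening: 0.0879
grip_force: 0.0
t 7.28 tcp [0.4826 0.0259 0.283 ]
nest_reject [ 0.5464  0.0051 -0.1199] yaw deg -6.9 bad/area 0.042
time: 8.07
eef_pos: [0.4551, -0.1629, 0.2825]
eef_rot: [-0.12, 0.993, 0.0, 0.0]
ft_force: [0.7, 1.0, -0.0]
opening: 0.0878
grip_force: 0.0
t 8.07 tcp [ 0.4551 -0.1629  0.2825]
nest_pass [ 0.519  -0.1865 -0.0838] yaw deg -4.8 bad/area 0.041
```

```bash
python3 -c "
from h import *
print(np.round(manip.observe()['qpos'],2))"
python3 -m jog '[[-1,30,0,10,-1],[-1,30,0,10,-1],[-1,30,0,10,-1],[-1,30,0,10,-1],[-1,30,0,10,-1],[0,30,0,10,-1],[0,30,0,10,-1],[0,30,0,10,-1],[0,30,0,10,-1],[0,0,0,0,-1],[0,0,0,0,-1]]'
python3 -c "
from fit import *
st,p=grab('mp90'); print(np.round(st['qpos'],2),R.from_quat(st['eef_rot']).as_matrix()[:2,:2].round(3)); fit(p,st,'module_pass',[.477,.164,np.radians(40)])"
```

```text
[ 0.06  0.   -0.3  -0.   -1.26 -1.39]
time: 9.5
eef_pos: [0.4496, 0.1072, 0.2825]
eef_rot: [0.787, -0.617, -0.0, 0.0]
ft_force: [0.4, 0.3, -0.1]
opening: 0.0875
grip_force: 0.0
t 9.5 tcp [0.4496 0.1072 0.2825]
[ 0.66 -0.04 -0.34 -0.   -1.27 -0.42] [[ 0.239 -0.971]
 [-0.971 -0.239]]
module_pass [0.4769 0.1642 0.7112] yaw deg 40.8 bad/area 0.04
```

```bash
python3 -m jog '[[7,14,-30,-10,-1],[7,14,-30,-10,-1],[7,14,-30,-10,-1],[6,14,-30,-10,-1],[0,0,-45,-5,-1],[0,0,-40,0,-1],[0,0,-25,0,-1],[0,0,0,0,-1],[0,0,0,0,1],[0,0,0,0,1],[0,0,0,0,1],[0,0,0,0,1],[0,0,0,0,1],[0,0,0,0,1]]' 30
python3 -c "
from h import *
s=manip.observe();print(np.round(s['qpos'],2),R.from_quat(s['eef_rot']).as_matrix()[:2,:2].round(3))"
```

```text
time: 11.3
eef_pos: [0.4769, 0.1625, 0.0526]
eef_rot: [-0.491, 0.871, -0.0, 0.0]
ft_force: [-0.1, -0.1, 0.1]
opening: 0.0334
grip_force: 0.0
[ 0.72  0.27 -0.58  0.   -0.72 -1.26] [[-0.518 -0.855]
 [-0.855  0.518]]
```

```bash
python3 -m jog '[[0,0,0,0,1],[0,0,0,0,1],[0,0,0,0,1],[0,0,0,0,1],[0,0,20,0,1],[0,0,40,0,1],[4,-35,0,-5,1],[4,-35,0,-8,1],[4,-35,0,-8,1],[4,-35,0,-8,1],[4,-35,0,-8,1],[4,-35,0,-8,1],[4,-35,0,0,1],[4,-35,0,0,1],[4,-35,0,0,1],[5,-34,0,0,1],[0,0,0,0,1],[0,0,0,0,1]]'
python3 -c "
from h import *
s=manip.observe();print(np.round(s['eef_pos'],4),np.round(s['ft_force'],1),R.from_quat(s['eef_rot']).as_matrix()[:2,:2].round(3))
p=snapshot('top');cv2.imwrite('pics/t2.png',p['pixels'])
p=snapshot('wrist');cv2.imwrite('pics/c2.png',p['pixels'])"
```

```text
time: 13.55
eef_pos: [0.5175, -0.1864, 0.1123]
eef_rot: [-0.12, 0.993, 0.0, -0.0]
ft_force: [0.7, 0.3, -1.8]
opening: 0.0204
grip_force: 30.0
[ 0.5175 -0.1864  0.1123] [ 0.7  0.3 -1.8] [[-0.971 -0.238]
 [-0.238  0.971]]
```

View pics/c2.png

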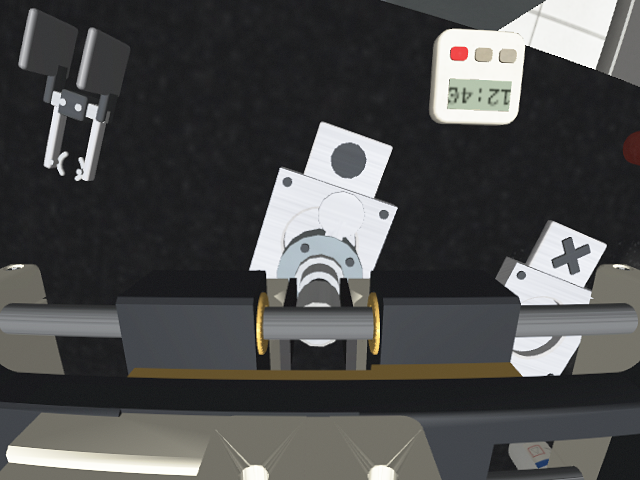

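The held disc module (housing at about (319,265), tag at (343,212)) is over the disc nest, with its tag towards the nest's disc at (348,160). Lowering.

```bash
python3 -m jog '[[0,0,-20,0,1],[0,0,-17,0,1],[0,0,0,0,1],[0,0,-3,0,1],[0,0,-3,0,1],[0,0,-3,0,1],[0,0,-3,0,1],[0,0,0,0,1]]'
```

```text
time: 14.65
eef_pos: [0.5178, -0.1866, 0.0634]
eef_rot: [-0.12, 0.993, 0.0, -0.0]
ft_force: [0.0, -0.2, -1.6]
opening: 0.0201
grip_force: 30.0
```

```bash
python3 -m jog '[[0,0,-3,0,1],[0,0,-2,0,1],[0,0,0,0,1]]'; python3 -m jog '[[0,0,0,0,-1],[0,0,0,0,-1],[0,0,0,0,-1],[0,0,0,0,-1],[0,0,0,0,-1],[0,0,30,0,-1],[0,0,60,0,-1],[0,0,60,0,-1]]'
```

```text
time: 15.02
eef_pos: [0.5179, -0.1865, 0.0585]
eef_rot: [-0.12, 0.993, -0.0, -0.0]
ft_force: [-0.1, 0.5, -2.5]
opening: 0.0204
grip_force: 30.0
time: 16.02
eef_pos: [0.5175, -0.1865, 0.2101]
eef_rot: [-0.12, 0.993, 0.0, -0.0]
ft_force: [1.4, 0.2, 0.0]
opening: 0.087
grip_force: 0.0
```

```bash
python3 -m jog '[[0,46,0,0,-1],[0,46,0,0,-1],[0,46,0,0,-1],[0,46,0,0,-1],[0,46,0,0,-1],[0,46,0,0,-1],[0,46,0,0,-1],[0,46,0,0,-1],[1,46,0,0,-1],[1,46,0,0,-1],[1,45,-40,0,-1],[0,0,-50,0,-1],[0,0,-45,0,-1],[0,0,-22,0,-1],[0,0,0,0,-1],[0,0,0,0,1],[0,0,0,0,1]]'; python3 -m jog '[[0,0,0,0,1],[0,0,0,0,1],[0,0,0,0,1],[0,0,0,0,1],[0,0,0,0,1],[0,0,0,0,1],[0,0,0,0,1],[0,0,20,0,1],[0,0,40,0,1]]'
```

```text
time: 18.15
eef_pos: [0.5217, 0.3192, 0.0531]
eef_rot: [-0.12, 0.993, 0.001, 0.001]
ft_force: [0.2, 0.5, -0.5]
opening: 0.073
grip_force: 0.0
time: 19.27
eef_pos: [0.5198, 0.3173, 0.1101]
eef_rot: [-0.12, 0.993, -0.001, -0.002]
ft_force: [0.8, -0.3, -1.4]
opening: 0.0203
grip_force: 30.0
```

```bash
python3 -m jog '[[3,-35,0,-5,1],[3,-35,0,-5,1],[3,-35,0,-5,1],[3,-35,0,-5,1],[3,-35,0,-5,1],[3,-35,0,-4,1],[3,-35,0,0,1],[3,-35,0,0,1],[1,-34,0,0,1],[0,0,0,0,1],[0,0,0,0,1]]'
```

```text
time: 20.65
eef_pos: [0.5459, 0.0045, 0.1115]
eef_rot: [0.133, 0.991, 0.0, -0.0]
ft_force: [-0.5, 1.2, -1.4]
opening: 0.0205
grip_force: 30.0
```

```bash
python3 -m jog '[[0,0,-20,0,1],[0,0,-17,0,1],[0,0,0,0,1],[0,0,-3,0,1],[0,0,-3,0,1],[0,0,-3,0,1],[0,0,-3,0,1],[0,0,0,0,1]]'; python3 -m jog '[[0,0,-2,0,1],[0,0,-2,0,1],[0,0,0,0,1]]'
```

```text
time: 21.65
eef_pos: [0.5458, 0.0044, 0.0624]
eef_rot: [0.132, 0.991, -0.0, -0.0]
ft_force: [-1.0, 1.1, -1.9]
opening: 0.0201
grip_force: 30.0
time: 22.02
eef_pos: [0.5458, 0.0044, 0.0584]
eef_rot: [0.132, 0.991, -0.0, -0.0]
ft_force: [0.3, 0.3, -1.1]
opening: 0.0202
grip_force: 30.0
```

```bash
python3 -m jog '[[0,0,0,0,-1],[0,0,0,0,-1],[0,0,0,0,-1],[0,0,0,0,-1],[0,0,0,0,-1],[0,0,30,0,-1],[0,0,60,0,-1],[-22,0,45,4,-1],[-22,0,45,4,-1],[-24,0,45,4,-1],[0,0,0,0,-1],[0,0,0,0,-1]]'
python3 -c "
from fit import *
st,p=grab('nr2'); fit(p,st,'module_reject',[.5458,.005,-.12,.006]) if 0 else None"
python3 -m jog '[[-6,-48,0,0,-1],[-7,-48,0,0,-1],[-7,-48,0,0,-1],[-7,-47,0,0,-1],[0,0,0,0,-1],[0,0,0,0,-1]]'
python3 -c "
from fit import *
st,p=grab('np2')
a=cv2.imread('pics/nr2.png');b=p['pixels']
cv2.imwrite('pics/v2.png',np.hstack([cv2.resize(x[130:330,220:420],(400,400),interpolation=cv2.INTER_CUBIC) for x in (a,b)]))"
```

```text
time: 23.52
eef_pos: [0.4776, 0.0046, 0.2835]
eef_rot: [0.028, 1.0, 0.0, 0.0]
ft_force: [-0.6, 0.4, -0.9]
opening: 0.0877
grip_force: 0.0
t 23.52 tcp [0.4776 0.0046 0.2835]
time: 24.32
eef_pos: [0.4507, -0.1867, 0.2823]
eef_rot: [0.029, 1.0, 0.0, -0.001]
ft_force: [0.3, 0.3, 0.4]
opening: 0.0873
grip_force: 0.0
t 24.32 tcp [ 0.4507 -0.1867  0.2823]
```

View pics/v2.png

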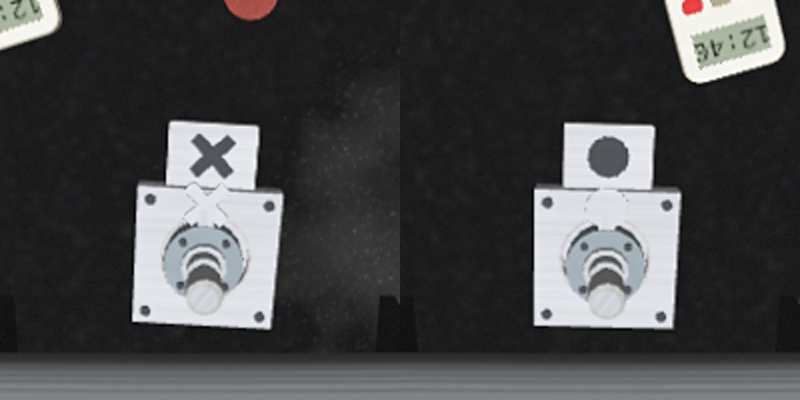

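Both modules sit home with their tags over the matching tabs: cross at about (322,275) in the left half, disc at about (322,279) in the right. Now I'll refine the shaft position and check the camera geometry before the pliers.

```bash
python3 -c "
from fit import *
st,p=grab('np3'); print(np.round(st['qpos'],2)); print(np.array(p['hand_eye']).round(4))
for xy in ((.5179,-.1865),(.5185,-.1865)): print(proj(p,[[*xy,.086],[*xy,.026]],st).round(1))
for l,z in (('module_pass_groove',.052),('module_pass',.006),('nest_pass_seat',.006)):
  for r in place_of(p,l)[:1]: print(l,r['conf'],np.round(r['position'],1),ray(p,[r['position'][::-1]],z,st).round(4))
g=cv2.resize(p['pixels'][225:310,285:360],(675,765),interpolation=cv2.INTER_CUBIC)
t=proj(p,(cyl(.0105,.083,.083)+[.5179,-.1865,0])[:40],st); u=proj(p,(cyl(.025,.026,.026)+[.5179,-.1865,0])[:40],st)
o=g.copy()
for c in (t,u): cv2.polylines(o,[np.round((c-[285,225]+.5)*9).astype(int).reshape(-1,1,2)],True,(0,0,255),1)
cv2.imwrite('pics/v3.png',cv2.resize(o,(529,600)))"
```

```text
t 24.38 tcp [ 0.4509 -0.1862  0.2826]
[ 0.01  0.01 -0.29 -0.   -1.27 -1.64]
[[-4.000e-04 -9.659e-01 -2.588e-01  6.820e-02]
 [ 1.000e+00 -2.000e-04 -8.000e-04 -1.300e-03]
 [ 7.000e-04 -2.588e-01  9.659e-01 -1.579e-01]
 [ 0.000e+00  0.000e+00  0.000e+00  1.000e+00]]
[[322.5 278.7]
 [321.9 261.4]]
[[322.5 279.2]
 [321.9 261.8]]
module_pass 0.79 [258.9 321.6] [[ 0.521  -0.1869  0.006 ]]
nest_pass_seat 0.82 [256.6 323.6] [[ 0.5181 -0.1841  0.006 ]]
```

View pics/v3.png

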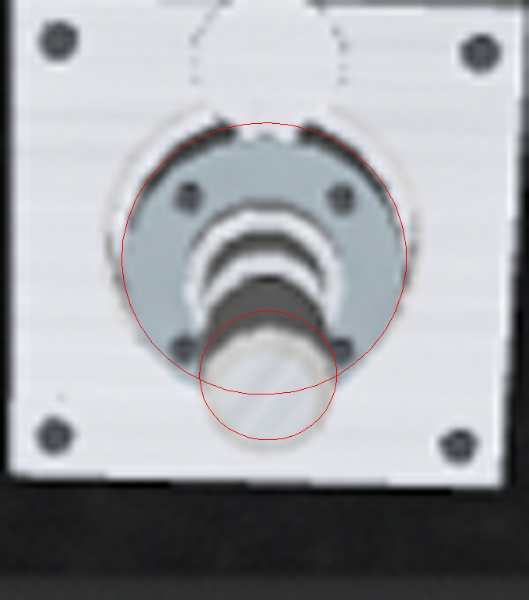

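```bash
python3 -m jog '[[-2,-11,0,10,-1],[-2,-11,0,10,-1],[-2,-11,0,10,-1],[-2,-11,0,10,-1],[-2,-11,0,10,-1],[-2,-11,0,10,-1],[-2,-11,0,10,-1],[-2,-11,0,10,-1],[-2,-11,0,10,-1],[-2,-11,0,10,-1],[-2,-11,0,10,-1],[-2,-11,0,10,-1],[-2,-11,0,10,-1],[-2,-11,0,10,-1],[-2,-11,0,10,-1],[-2,-10,0,10,-1],[-2,-9,0,10,-1],[-2,-9,0,10,-1],[0,0,0,0,-1],[0,0,0,0,-1]]'
python3 -c "
from fit import *
st,p=grab('pl1'); print(np.round(st['qpos'],2))
x,y=st['eef_pos'][:2]
for l,z in (('pliers',0),('ring_left',.004),('ring_right',.004)):
  for r in place_of(p,l)[:2]: print(l,r['conf'],np.round(r['position'],1),ray(p,[r['position'][::-1]],z,st).round(4))
o=p['pixels'].copy()
c=[.433,-.380];a=np.radians(-3.3)
P=[box(-.023,.015,-.024,-.018,0,.044),box(-.023,.015,.018,.024,0,.044),np.c_[.075+.012*np.cos(np.linspace(0,6.28,8)),.012*np.sin(np.linspace(0,6.28,8)),.004+0*np.arange(8)]]
for q in P:
  u=proj(p,rot(q,(0,0),a)+[*c,0],st); cv2.polylines(o,[np.round(cv2.convexHull(u.astype(np.float32))).astype(int)],True,(0,0,255),1)
cc=u.mean(0).astype(int); print(cc)
x0=max(0,cc[0]-100);y0=max(0,cc[1]-50)
cv2.imwrite('pics/v4.png',cv2.resize(o[y0:y0+180,x0:x0+200],(660,594),interpolation=cv2.INTER_CUBIC)); print(x0,y0)"
```

```text
time: 27.08
eef_pos: [0.4152, -0.379, 0.2835]
eef_rot: [1.0, -0.03, 0.0, -0.0]
ft_force: [-0.3, 0.8, 0.1]
opening: 0.0877
grip_force: 0.0
t 27.07 tcp [ 0.4152 -0.379   0.2835]
[-0.39  0.14 -0.15 -0.   -1.28  1.9 ]
pliers 0.83 [180.8 445. ] [[ 0.4375 -0.5416  0.    ]]
ring_left 0.84 [191.6 387.5] [[ 0.4284 -0.4681  0.004 ]]
ring_left 0.62 [129.7 317. ] [[ 0.5072 -0.3851  0.004 ]]
ring_right 0.85 [195.5 385.1] [[ 0.4237 -0.4651  0.004 ]]
ring_right 0.58 [132.2 317.9] [[ 0.5043 -0.386   0.004 ]]
[316 127]
216 77
```

View pics/v4.png

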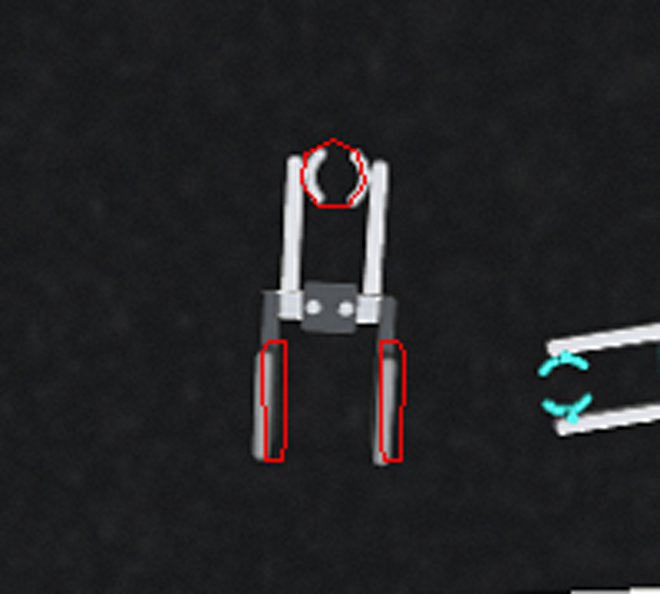

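```bash
cat > pl.py <<'E'
from fit import *
import sys
# bright (arms+ring) silhouette midline + plate fit by silhouette of plates' dark-grey
def model(v):
    a=v[2]; return lambda q: rot(q,(0,0),a)+[v[0],v[1],0]
st,p=grab('pl2')
g=p['pixels'].max(2)
f=lambda u,v:(216+(u+.5)/3.3-.5,77+(v+.5)/3.3-.5)
print('arm mid front/back',ray(p,[f(337,162),f(331,292)],.010,st).round(4)[:,:2])
print('plate rear top mid',ray(p,[f(322,460)],.044,st).round(4)[:,:2])
print('bg',np.median(g[60:110,300:340]))
t=(g>48)
n,l,s,c=cv2.connectedComponentsWithStats(t[:240,:370].astype(np.uint8))
for i in range(1,n):
    if s[i,4]>25: print(s[i],c[i].round(1))
E
python3 pl.py
```

```text
t 27.27 tcp [ 0.4151 -0.3792  0.2837]
arm mid front/back [[ 0.5113 -0.3862]
 [ 0.466  -0.3814]]
plate rear top mid [[ 0.4105 -0.3752]]
bg 29.0
[ 0  0  6 10 39] [2.  3.3]
[ 15   0  47  36 844] [42.2 20.6]
[   0   84   45  108 4182] [ 19.3 136.2]
[ 107   90   86  113 7838] [151.8 140. ]
[ 292  121   44   97 1617] [315.4 166.4]
[ 82 221  53  19 700] [110.  232.1]
[  0 238  19   2  27] [ 10.  238.7]
```

```bash
python3 -m jog '[[8,1,-40,-3,-0.4],[8,1,-40,0,-0.4],[0,0,-40,0,-0.4],[0,0,-40,0,-0.4],[0,0,-40,0,-0.4],[0,0,-30,0,-0.4],[0,0,0,0,-0.4],[0,0,0,0,-0.4]]'
python3 -c "
from h import *
st=manip.observe();p=snapshot('wrist');cv2.imwrite('pics/pl3.png',p['pixels'])
print(np.round(st['eef_pos'],4),st['opening'],R.from_quat(st['eef_rot']).as_matrix()[:2,:2].round(3))"
```

```text
time: 28.32
eef_pos: [0.4318, -0.3779, 0.0547]
eef_rot: [0.999, -0.054, 0.001, 0.0]
ft_force: [-0.4, -0.0, 0.0]
opening: 0.0614
grip_force: 0.0
[ 0.4318 -0.3779  0.0547] 0.06142630118633086 [[ 0.994 -0.108]
 [-0.108 -0.994]]
```

View pics/pl3.png

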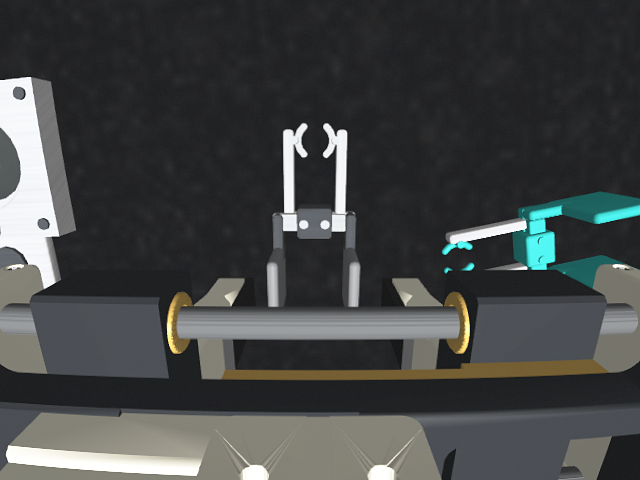

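The grey pliers, ring at (315,140) and plates at (275,280) and (352,280), lie square and centred between the open fingers. The turquoise pair at (460,255) is clear of them. Descend and squeeze.

```bash
python3 -m jog '[[0,0,-25,0,-0.4],[0,0,-22,0,-0.4],[0,0,0,0,-0.4],[0,0,0,0,1],[0,0,0,0,1],[0,0,0,0,1],[0,0,0,0,1],[0,0,0,0,1],[0,0,0,0,1],[0,0,0,0,1]]' 30
```

```text
time: 29.62
eef_pos: [0.432, -0.3785, 0.008]
eef_rot: [0.999, -0.054, 0.001, 0.001]
ft_force: [-1.1, -2.0, 8.2]
opening: 0.0354
grip_force: 29.9
```

```bash
python3 -m jog '[[0,0,10,0,1],[0,0,30,0,1],[0,0,40,0,1],[0,0,40,0,1],[0,0,0,0,1],[0,0,0,0,1],[0,0,0,0,1]]'
python3 -c "
from fit import *
st,p=grab('pl4')
T=pose(p,st)
print(R.from_quat(st['eef_rot']).as_matrix()[:2,:2].round(3))
for l in ('ring_left','ring_right'):
  for r in place_of(p,l)[:1]: print(l,r['conf'],np.round(r['position'],1),ray(p,[r['position'][::-1]],st['eef_pos'][2]-.004,st).round(4))
cv2.imwrite('pics/v5.png',cv2.resize(p['pixels'][60:300,200:440],(600,600),interpolation=cv2.INTER_CUBIC))"
```

```text
time: 30.5
eef_pos: [0.4301, -0.377, 0.1254]
eef_rot: [0.999, -0.054, -0.001, -0.001]
ft_force: [0.2, 0.4, -0.7]
opening: 0.0355
grip_force: 29.9
t 30.5 tcp [ 0.4301 -0.377   0.1254]
[[ 0.994 -0.108]
 [-0.108 -0.994]]
ring_left 0.84 [227.5 425.9] [[ 0.459  -0.4329  0.1214]]
ring_right 0.77 [140.8 331.1] [[ 0.5031 -0.3922  0.1214]]
```

View pics/v5.png

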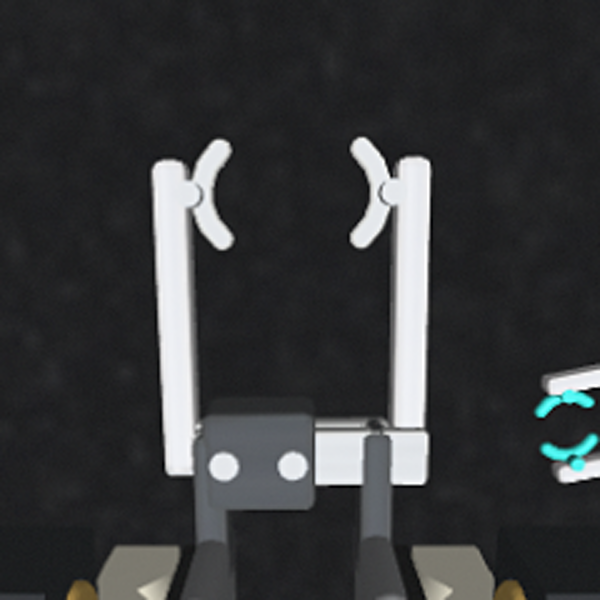

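```bash
python3 -c "
from fit import *
st=manip.observe();p=snapshot('wrist')
r=ray(p,[(317.0-.2,137.5-.2)],.1234,st)[0]; d=r-np.array(st['eef_pos']); print(r,d, R.from_quat(st['eef_rot']).as_matrix().T@d)"
python3 -m jog '[[2,33,0,0,1],[2,34,0,0,1],[2,34,0,0,1],[2,34,0,0,1],[2,34,0,0,1],[2,30,0,0,1],[0,0,0,0,1],[0,0,0,0,1],[0,0,0,0,1]]'
python3 -c "
from fit import *
st,p=grab('ho1')
cv2.imwrite('pics/v6.png',cv2.resize(p['pixels'][70:220,220:420],(800,600),interpolation=cv2.INTER_CUBIC))"
```

```text
[ 0.50557958 -0.3863376   0.1234    ] [ 0.0750864  -0.0090644  -0.00222524] [0.07562997 0.00089771 0.00209407]
time: 31.82
eef_pos: [0.4428, -0.1791, 0.1264]
eef_rot: [0.999, -0.054, -0.0, 0.0]
ft_force: [0.9, 0.1, -1.6]
opening: 0.0354
grip_force: 29.9
t 31.82 tcp [ 0.4428 -0.1791  0.1264]
```

View pics/v6.png

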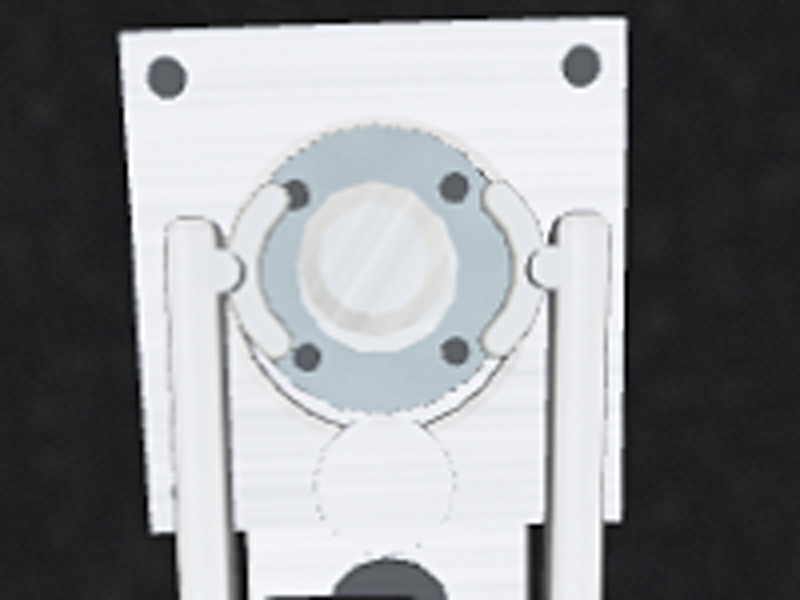

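The spread ring (arcs centred near (387,270) in the crop) hovers over the disc module's shaft (head centred near (378,267)). Next I'll convert these to world positions.

```bash
cat > rel.py <<'E'
from fit import *
st,p=grab('ho2')
f=lambda u,v:(220+(u+.5)/4-.5,70+(v+.5)/4-.5)
z=st['eef_pos'][2]
ring=ray(p,[f(387.3,270)],z-.002,st)[0]; print('ring',ring.round(4))
for n,u,v,h in (('head',378,267,.083),('top',381,259,.086)): print(n,ray(p,[f(u,v)],h,st)[0].round(4))
# housing: blue-grey segmentation at z=.026 -> model check
hsv=cv2.cvtColor(p['pixels'],cv2.COLOR_BGR2HSV); m=(hsv[...,1]>25)&(hsv[...,2]>110); m[:80]=0; m[185:]=0; m[:,:270]=0; m[:,360:]=0
ys,xs=np.nonzero(m); W=ray(p,np.c_[xs,ys],.026,st)[:,:2]
hull=cv2.convexHull((W*1e4).astype(np.float32)).reshape(-1,2)/1e4
c,r=cv2.minEnclosingCircle((W*1e4).astype(np.float32)); print('housing',np.array(c)/1e4,r/1e4)
# ellipse of head (r10.5 at z .083): non-blue inside the housing
e=cv2.morphologyEx(m.astype(np.uint8),cv2.MORPH_CLOSE,np.ones((3,3)))
inv=(e==0).astype(np.uint8); n,l,s,cc=cv2.connectedComponentsWithStats(inv,connectivity=4)
i=l[137,314]; print('head blob',s[i],cc[i]); ys,xs=np.nonzero(l==i)
W=ray(p,np.c_[xs,ys],.083,st)[:,:2]; print('head mean',W.mean(0).round(4),'bbox mid',((W.max(0)+W.min(0))/2).round(4),'size',np.ptp(W,axis=0).round(4))
E
python3 rel.py
```

```text
t 31.88 tcp [ 0.4428 -0.1791  0.1264]
ring [ 0.518  -0.1881  0.1244]
head [ 0.5197 -0.1869  0.083 ]
top [ 0.5206 -0.1874  0.086 ]
housing [ 0.5207272 -0.1862827] 0.024327423095703123
head blob [ 294  115   41   43 1402] [313.63908702 136.19186876]
head mean [ 0.5198 -0.1867] bbox mid [ 0.5198 -0.1868] size [0.0229 0.0223]
```

```bash
python3 -m jog '[[2,1,-10,0,1],[0,0,-10,0,1],[0,0,-6,0,1],[0,0,0,0,1],[0,0,0,0,1],[0,0,0,0,1]]'
python3 -c "
from fit import *
st,p=grab('ho3')
cv2.imwrite('pics/v7.png',cv2.resize(p['pixels'][70:220,220:420],(800,600),interpolation=cv2.INTER_CUBIC))"
```

```text
time: 32.67
eef_pos: [0.4452, -0.1775, 0.1009]
eef_rot: [0.999, -0.054, 0.0, 0.0]
ft_force: [0.7, -0.3, -1.1]
opening: 0.0354
grip_force: 29.9
t 32.67 tcp [ 0.4452 -0.1775  0.1009]
```

View pics/v7.png

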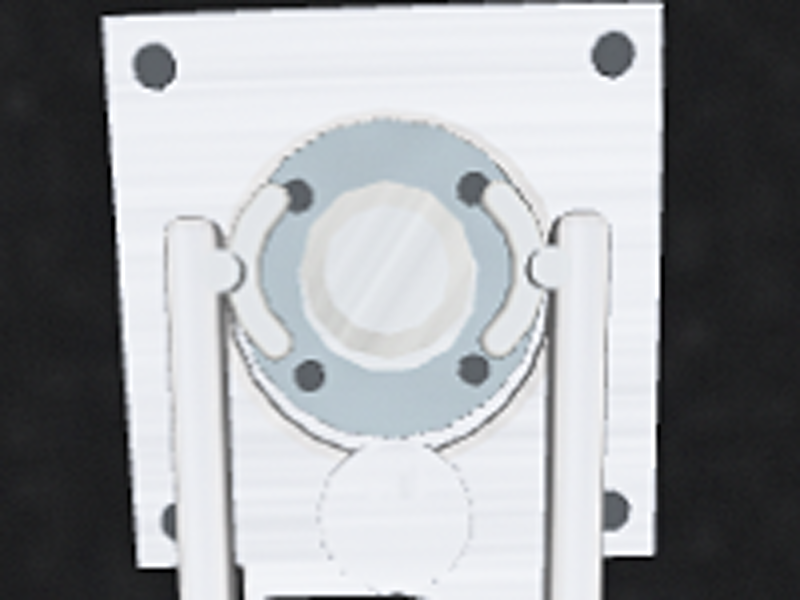

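```bash
sed -i 's/387.3,270/387.3,270/; s/(.head.,378,267,.083),(.top.,381,259,.086)/("head",388.5,276.5,.083),/; s/l\[137,314\]/l[138,317]/' rel.py; python3 rel.py
```

```text
t 32.73 tcp [ 0.4452 -0.1775  0.1008]
ring [ 0.5204 -0.1864  0.0988]
head [ 0.52   -0.1865  0.083 ]
housing [ 0.52069585 -0.18635891] 0.02442497100830078
head blob [ 294  115   46   48 1720] [316.50290698 138.55465116]
head mean [ 0.5201 -0.1864] bbox mid [ 0.52   -0.1864] size [0.0224 0.0217]
```

```bash
python3 -m jog '[[0,0,-8,0,1],[0,0,-8,0,1],[0,0,-4,0,1],[0,0,0,0,1]]'; python3 -m jog '[[0,0,-7,0,1],[0,0,-7,0,1],[0,0,-7,0,1],[0,0,-4,0,1],[0,0,0,0,1],[0,0,0,0,1],[0,0,0,0,1]]'
python3 -c "
from fit import *
st,p=grab('fin')
f=lambda u,v:(220+(u+.5)/4-.5,70+(v+.5)/4-.5)
for z in (.044,.048,.052,.056,.060): w=ray(p,[f(228,270),f(547,270)],z,st); print(z,np.linalg.norm(w[0]-w[1]).round(4))
cv2.imwrite('pics/v8.png',cv2.resize(p['pixels'][70:220,220:420],(800,600),interpolation=cv2.INTER_CUBIC))"
```

```text
time: 33.28
eef_pos: [0.4446, -0.1775, 0.08]
eef_rot: [0.999, -0.054, -0.001, 0.0]
ft_force: [-0.2, -0.6, -1.8]
opening: 0.0353
grip_force: 29.9
time: 34.15
eef_pos: [0.4452, -0.1775, 0.0558]
eef_rot: [0.999, -0.054, 0.0, -0.0]
ft_force: [-0.5, -0.1, -0.9]
opening: 0.0356
grip_force: 29.9
t 34.15 tcp [ 0.4452 -0.1775  0.0558]
0.044 0.0371
0.048 0.0362
0.052 0.0353
0.056 0.0345
0.06 0.0336
```

View pics/v8.png

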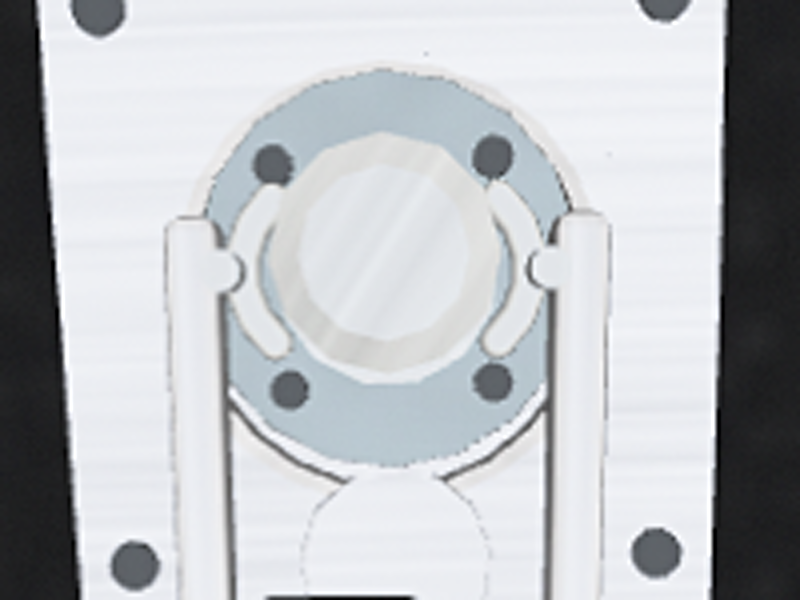

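The ring (centred near (387,270)) surrounds the shaft (head 270–502, centred near 386) with a gap on both sides and no contact force. I'll raise it 1 mm to centre it better in the groove, let it settle, and hand in.

```bash
python3 -m jog '[[0,0,1,0,1],[0,0,0,0,1],[0,0,0,0,1],[0,0,0,0,1],[0,0,0,0,1]]' && python3 -c "
from h import *
print(manip.job_done())"
```

```text
time: 34.83
eef_pos: [0.4449, -0.1775, 0.0566]
eef_rot: [0.999, -0.054, -0.0, 0.0]
ft_force: [0.9, 0.2, -1.9]
opening: 0.0358
grip_force: 29.9
the job is handed in; nothing more can be done
None
```

I handed the job in at 34.8 s: both modules stand in their matching nests, and the squeezed pliers hold the spread ring at groove height round the disc module's shaft, with no contact seen; no verdict came back.

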